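Load the second tier of the steriliser and set its push-to-turn dial

ROBOT

A 6-joint arm with a two-finger parallel gripper is mounted at the origin on the work surface. World frame = base frame: x ahead of the robot, y to its left, z up, the work surface at z = 0. Lengths are in m, angles in rad, forces in N, time in s.
With the tool pointing down it reaches from about 0.35 to 0.8 m from the base axis. Payload 7.3 kg.
Tool frame: the origin (TCP) lies on the mounting face of the last link; the fingertips stand 173 mm ahead of it and the grasp point (between the pads) lies 155 mm ahead of it; z points along the fingers, x is the direction in which the jaws open and shut, and the axes are right-handed (so a half turn about z gives the same grasp; the last joint's range is limited). The gripper opens to 85 mm and grips with 20 to 120 N. Pads are 22 mm wide; open, the fingers measure 114 mm over their backs; the gripper's body (76 mm by 85 mm) begins 54 mm behind the grasp point. The pads swing forward as they close: fully open they stand 13 mm farther back than shut.
Start: joints at [-0.146, 0.342, 1.524, -0, 1.275, -0.146], TCP at [0.525, 0, 0.405] pointing down, gripper open.
Joint ranges: [-2.53, 2.53], [-0.77, 2.02], [0.04, 2.7], [-1, 4.14], [0.28, 2.66], [-3.11, 3.11]. Speed limits (rad/s): [2.57, 2.57, 3.14, 3.14, 3.14, 3.14].

INTERFACE

Orientations are given as [roll, pitch, yaw] about the fixed x, y, z axes, in that order (R = Rz(yaw) Ry(pitch) Rx(roll)).
In Python, from station import r, viewer, order, nets gives the robot as it stands.
- The arm moves only by the shell command python3 -m pendant 'ROWS' [OPENING] [FORCE]. ROWS is text: rows parted by semicolons, each of 6 numbers parted by spaces: the shift along the tool's x, y, z in units of 0.03 m (1.0 is 0.03 m), then the turn, a rotation vector about the tool's x, y, z in units of 4 degrees (1.0 is 4 degrees). A call has exactly 8 rows; each row shifts and turns the pose as measured when the row begins, along the tool's axes as they then stand; what a row does not reach is not made up. A row lasts 1/8 s, in which the tool goes at most 62.5 mm and 10.7 degrees, less where a joint would pass 70% of its speed; a pose out of reach is approached as far as the arm can. A call with a number of a shift or a turn outside -1 to 1 is refused whole. A call with a gripper value outside its range is refused whole. OPENING is the opening, from 0 (shut) to 1 (fully open), set as the call begins (- or left out, the last holds). The fingers move at their own pace and stop on an object; FORCE is the grip in N (left out, the last holds). Time passes only in rows, so rows that do not move let the fingers close, or fill a call up. It gives the time, the measured TCP pose, the force and the opening at its end, in the units of the state.
- r.state(): the state, without advancing time (a new reading comes with each control period).
- viewer.get_image(name): name is "scene" or "side" or "wrist"; returns the picture (400x640x3 uint8, blue, green, red); there is no depth.
- viewer.camera_info(name): a dict with "K" (3x3 intrinsics, pixels), "R" (3x3) and "t" (3): a world point X has camera coordinates R X + t; the wrist camera has in their place "T_tool_cam" (4x4, takes a point from camera to tool coordinates, whose origin is the TCP and whose axes are the tool frame's). Camera axes: x right, y down, z forward; pixel columns grow to the right and rows downward; lengths in m; the calibration is good to about 2 mm. A picture is of the moment at which its call begins: read the wrist's pose just before it. camera_info takes no time and is no camera call.
- order.hand_in(): hands the job in, once; it reports no verdict.
Trained networks look in the newest picture that a camera, given by its name, has taken for a name from the list of things; names that differ only in an ending like _2 or _b are one class to them, and where a whole thing is asked for, a point or a joint stands for the part that bears it (a point fixed in the world has none). Each returns a list of dicts, best first, with "conf" (0 to 1); they miss things now and then, are a little off and sometimes report something else, mostly with a low value. They report only what shows in the picture. A call takes as long as a camera call.
- nets.find_in(camera, query): "at" ([x, y, z] in m, in the coordinates of the camera as it stood for that picture, good to about 4 mm: the middle of the surface that is visible of it).
The state is a dict: "time_s": time; "q": joint angles; "dq": joint speeds; "effort": joint torques, N m; "tcp_pos": TCP position; "tool_rot": TCP orientation; "ft_force": force on the tool from outside, world axes, zero at the start; "moment": the same for the moment, N m; "opening": opening from 0.0 (shut) to 1.0 (fully open).
Only numpy, scipy, OpenCV 4.12 (cv2) and the standard library are available. Lean on these libraries where they do the work, as an engineer would, in place of code of your own. Each camera call takes 0.05 s, during which the arm holds its last target. There are 200 camera calls.

TASK

Load the second tray into the steriliser and start it: swing the basket's wire bail fully out to the front until it lies level, then nest the tray with the blue carrying bar squarely on the basket, set down gently and not dropped. Last of all, press the dial in, turn it clockwise from the standby arc to the green dot and let it spring back out there. Leave the other things on the table and the console standing where they are.

Things in the scene. Friction and masses are not known exactly. Their poses are not given: they have to be found in the camera images.
- steriliser: the steriliser, fixed. Origin: centre of its underside, on the table; its front is -x, y to the left, z up. White base 200 (x) x 360 (y) x 50 mm high. On it: a fixed steel basket centred at y = +80 mm, and a grey console centred at y = -115 mm, 200 (x) x 130 (y) mm, its top 90 mm above the table, with the dial's axis at x = -30, y = -115 mm
- basket_rim (a point): centre of the basket's mouth, in the plane of its rim, 110 mm above the table; axes as the steriliser's. The basket is 120 (x) x 160 (y) mm outside, 60 mm high, walls 4 mm; its mouth is 112 x 152 mm inside
- bail (a joint): hinge angle of the basket's U-shaped wire bail: 0 = upright over the basket, negative = leaning back (+x of the steriliser), positive = leaning to the front (-x); 1.57 = fully out on its stop, level, in front of the basket. Hinge axis along the steriliser's y through point bail_hinge. It stays where it is left (0.08 N m, about 1 N at the bar)
- bail_hinge (a point): middle of the bail's hinge axis, 95 mm above the table, above the basket's centre; axes as the steriliser's
- bail_bar (a point): middle of the bail's cross bar: a blue sleeve, 10 mm diameter, 120 mm long along the steriliser's y, 95 mm from the hinge axis. The two 8 mm wire arms run down outside the basket's ends, at y = +-87 mm from its middle
- tray: loose white tray (0.3 to 0.5 kg), 120 (x) x 160 (y) mm. Origin: centre of its underside, z up. Stepped foot: 80 x 120 mm for 6 mm, then 102 x 142 mm up to 12 mm, where its floor begins; walls end at 52 mm. Blue carrying bar, 12 x 12 mm, 108 mm long along y, centred at z = 88 mm, posts at y = +-50 mm. Nested (either way round) its floor rests on the rim, origin 12 mm below basket_rim
- dial_grip (a point): grip point of the black dial, on its vertical axis, 129 mm above the table when out. It turns and sinks with the dial. Its x axis runs along the grip bar (60 mm long, 14 mm wide, from 19 mm below to 9 mm above this point), white pointer at the -x end. Below the bar is a round skirt, 68 mm diameter, on which fingertips round the bar can press
- dial (a joint): dial angle, growing clockwise from above; 0 = pointer to the steriliser's front (-x). 0 to 0.5 (black dots): standby arc, turns freely. 1.05 = green dot; 1.66 = red dot, end stop 1.75. A catch blocks it between arc, green and red unless it is pressed in. Let go within 0.08 of the green dot it springs out and locks; let go between positions it stays in
- dial_push (a joint): how far the dial is pressed in (straight down): 0 = out, 0.012 m = fully in; it must be over 9.5 mm in to pass the catch. A spring pushes it out: 4 N when out, 10 N fully in
- purple_can: purple spray can, 48 mm diameter, 150 mm high, behind the tray; loose bystander. Origin: centre of its underside
- cream_jar: white jar with green lid, 54 mm diameter, 65 mm high, behind the tray; loose bystander. Origin: centre of its underside
- goggles_case: black goggles case, 60 x 150 x 45 mm high, in front of the tray; loose bystander. Origin: centre of its underside
- spray_bottle: white bottle with blue cap, 62 mm diameter, 170 mm high, behind the steriliser; loose bystander. Origin: centre of its underside
- mug: white mug, 76 mm diameter, 85 mm high, in front of the console; loose bystander. Origin: centre of its underside
- serum_vial: slim amber vial, 24 mm diameter, 75 mm high, standing on the steriliser's base behind the basket; loose bystander. Origin: centre of its underside
- gel_tin: small copper-coloured tin, 36 mm diameter, 28 mm high, standing on the console behind the dial; loose bystander. Origin: centre of its underside

How it is judged:
By the outcome, as a careful person would: the job done as asked, in the order asked, and still so for the second after the job is handed in, with the robot touching nothing.
It also fails if it takes over 72 s, if anything falls off the work surface, if the arm or the gripper's body presses on something with over 40 N, if the wrist force passes 120 N, or if a joint passes its speed limit or range.

## Working session

There is one attempt and no reset: what is moved stays moved. The work goes in short steps, Python scripts to look and compute and a shell command to move; the robot and the scene stay as the last step left them, time stands still between calls to the robot, and variables do not carry over. Pictures are saved under pics/ and viewed, about 8 in all and at most 12, crops included, and the job is handed in when it is done.

```bash
ls; mkdir -p pics
cat > h.py <<'E'
import numpy as np, cv2
from scipy.spatial.transform import Rotation as Ro
from station import r, viewer, order, nets
def cam2w(cam,p,st=None):
    c=viewer.camera_info(cam); p=np.array(p)
    if 'R' in c: return np.array(c['R']).T@(p-np.array(c['t']))
    T=np.array(c['T_tool_cam']); st=st or r.state()
    return Ro.from_euler('xyz',st['tool_rot']).as_matrix()@(T[:3,:3]@p+T[:3,3])+np.array(st['tcp_pos'])
def w2px(cam,X,st=None):
    c=viewer.camera_info(cam); X=np.array(X,float)
    if 'R' in c: p=np.array(c['R'])@X+np.array(c['t'])
    else:
        T=np.array(c['T_tool_cam']); st=st or r.state()
        t=Ro.from_euler('xyz',st['tool_rot']).as_matrix().T@(X-np.array(st['tcp_pos']))
        p=T[:3,:3].T@(t-T[:3,3])
    u=np.array(c['K'])@p; return u[:2]/u[2]
def ray(cam,px,z,st=None):
    "world point of pixel at height z"
    c=viewer.camera_info(cam); d=np.linalg.inv(np.array(c['K']))@[px[0],px[1],1]
    a=cam2w(cam,[0,0,0],st); b=cam2w(cam,d,st); return a+(b-a)*(z-a[2])/(b[2]-a[2])
E
python3 - <<'E'
from h import *
s=r.state(); print(s)
for c in ['scene','side','wrist']:
    im=viewer.get_image(c); cv2.imwrite(f'pics/{c}0.png',im)
    if c=='wrist': print(viewer.camera_info(c)); 
    for n in ['steriliser','bail','bail_bar','tray','dial_grip','purple_can','cream_jar','goggles_case','spray_bottle','mug','serum_vial','gel_tin']:
        f=nets.find_in(c,n)
        print(c,n,[(round(o['conf'],2),cam2w(c,o['at']).round(3).tolist()) for o in f[:2]])
E
```

```text
pics
{'time_s': 0.0, 'q': array([-1.46032433e-01,  3.42771477e-01,  1.52504726e+00, -1.30922673e-05,
        1.27540581e+00, -1.46014186e-01]), 'dq': array([ 0.00045079, -0.00070791, -0.00011638, -0.00077903,  0.0014107 ,
       -0.00069181]), 'effort': array([ 5.72253757e-04, -4.33677435e+01, -2.46005630e+01, -7.37992127e-05,
        7.83137977e-03, -1.18290802e-05]), 'tcp_pos': array([5.24863262e-01, 2.35687875e-05, 4.03989880e-01]), 'tool_rot': array([-3.14136761e+00,  1.61634543e-03, -1.42438646e-05]), 'ft_force': array([ 0.92414649, -0.64092511,  0.10928979]), 'moment': array([ 0.02987813,  0.07601352, -0.03663189]), 'opening': 0.999119779575393}
scene steriliser [(0.64, [0.579, -0.282, 0.075]), (0.35, [0.63, -0.328, 0.118])]
scene bail [(0.82, [0.526, -0.177, 0.187])]
scene bail_bar [(0.62, [0.53, -0.176, 0.189])]
scene tray [(0.74, [0.546, 0.178, 0.039]), (0.6, [0.416, 0.195, 0.041])]
scene dial_grip [(0.69, [0.545, -0.361, 0.114])]
scene purple_can [(0.68, [0.525, -0.175, 0.186]), (0.6, [0.696, 0.217, 0.084])]
scene cream_jar [(0.86, [0.67, 0.129, 0.044])]
scene goggles_case 
[... 1358 characters left out ...]
2],
       [ 0.00000000e+00,  0.00000000e+00,  0.00000000e+00,
         1.00000000e+00]])}
wrist steriliser [(0.79, [0.536, -0.095, 0.055])]
wrist bail [(0.58, [0.515, -0.067, 0.172])]
wrist bail_bar [(0.87, [0.513, -0.073, 0.169]), (0.67, [0.4, 0.145, 0.044])]
wrist tray [(0.73, [0.53, 0.138, 0.016]), (0.16, [0.513, -0.068, 0.173])]
wrist dial_grip []
wrist purple_can []
wrist cream_jar [(0.61, [0.651, 0.135, 0.065]), (0.28, [0.679, -0.089, 0.083])]
wrist goggles_case [(0.81, [0.401, 0.144, 0.042]), (0.71, [0.536, -0.098, 0.055])]
wrist spray_bottle [(0.95, [0.68, -0.089, 0.082])]
wrist mug []
wrist serum_vial [(0.86, [0.609, -0.119, 0.098]), (0.72, [0.539, -0.094, 0.057])]
wrist gel_tin []
```

View pics/scene0.png

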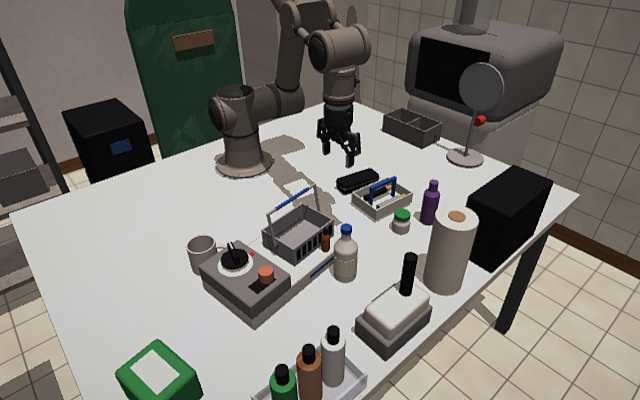

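View pics/wrist0.png

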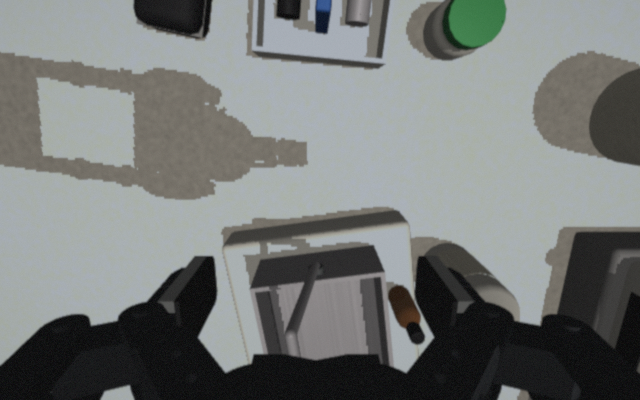

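View pics/side0.png

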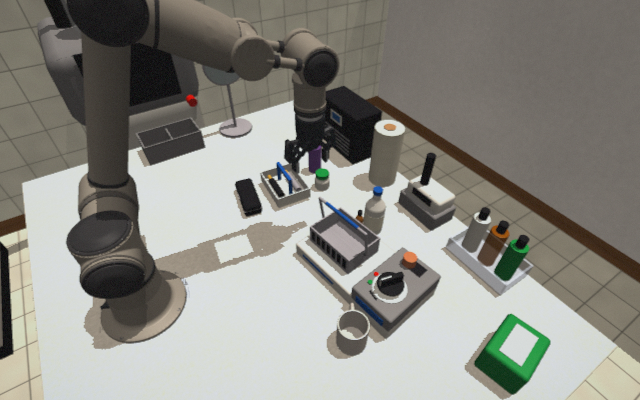

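The scene shows the bail (blue bar at about (292,200)) leaning somewhat to the front, the tray with its blue bar at (382,190), and the dial at (235,258). The wrist view shows the basket at (320,310), but the fingers partly hide it. I'll move over the steriliser for a better look.

```bash
python3 -m pendant '0 1 -0.3 0 0 0;0 1 -0.3 0 0 0;0 1 -0.3 0 0 0;0 1 -0.3 0 0 0;0 1 -0.3 0 0 0;0 1 -0.3 0 0 0;0 1 -0.3 0 0 0;0 1 0 0 0 0'
python3 -m pendant '0 1 0 0 0 0;0 1 0 0 0 0;0 1 0 0 0 0;0 1 0 0 0 0;0 1 0 0 0 0;0 1 0 0 0 0;0 0 0 0 0 0;0 0 0 0 0 0'
python3 - <<'E'
from h import *
s=r.state(); im=viewer.get_image('wrist'); cv2.imwrite('pics/w1.png',im)
for n in ['steriliser','bail_bar','dial_grip','mug','serum_vial','gel_tin','spray_bottle']:
    f=nets.find_in('wrist',n)
    print(n,[(round(o['conf'],2),cam2w('wrist',o['at'],s).round(3).tolist()) for o in f[:2]])
E
```

```text
time_s: 2.95
tcp_pos: [0.5253, -0.2453, 0.4697]
tool_rot: [-3.142, -0.0, 0.004]
ft_force: [-0.2, 0.4, 0.3]
opening: 1.001
time_s: 3.95
tcp_pos: [0.5253, -0.433, 0.468]
tool_rot: [-3.14, 0.001, 0.002]
ft_force: [0.2, -0.3, -0.4]
opening: 0.998
steriliser [(0.84, [0.556, -0.341, 0.09])]
bail_bar []
dial_grip [(0.63, [0.534, -0.351, 0.111])]
mug [(0.56, [0.391, -0.374, 0.045])]
serum_vial []
gel_tin [(0.69, [0.622, -0.322, 0.123])]
spray_bottle []
```

View pics/w1.png

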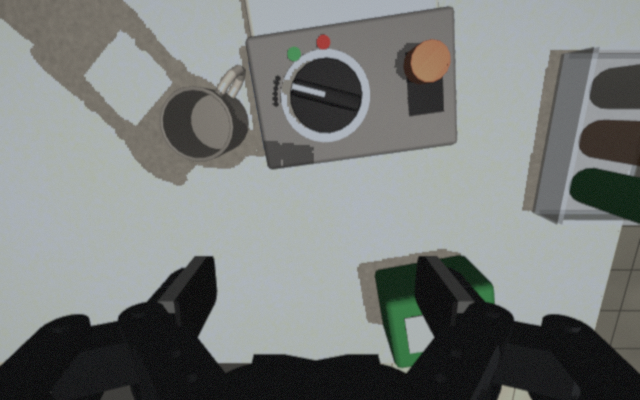

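The console shows with its top corners at about (247,39), (455,7), (457,143) and (269,168). The dial is at (326,93), its pointer towards (285,86). I'll step back to see the basket too.

```bash
python3 - <<'E'
from h import *
s=r.state()
for p in [(247,39),(455,7),(457,143),(269,168)]: print('console',ray('wrist',p,.09,s).round(4))
for p in [(293,88),(325,94)]: print('pointer',ray('wrist',p,.138,s).round(4))
print('grip',ray('wrist',(328,95),.129,s).round(4))
E
python3 -m pendant '0 -1 0 0 0 0;0 -1 0 0 0 0;0 -1 0 0 0 0;0 -1 0 0 0 0;0 -1 0 0 0 0;0 0 0 0 0 0;0 0 0 0 0 0;0 0 0 0 0 0'
python3 - <<'E'
from h import *
s=r.state(); im=viewer.get_image('wrist'); cv2.imwrite('pics/w2.png',im)
for n in ['steriliser','bail_bar','dial_grip','mug','serum_vial','gel_tin','spray_bottle','tray']:
    f=nets.find_in('wrist',n)
    print(n,[(round(o['conf'],2),cam2w('wrist',o['at'],s).round(3).tolist()) for o in f[:2]])
E
```

```text
console [ 0.4609 -0.3016  0.09  ]
console [ 0.6552 -0.2743  0.09  ]
console [ 0.6714 -0.3991  0.09  ]
console [ 0.4772 -0.4252  0.09  ]
pointer [ 0.5068 -0.3483  0.138 ]
pointer [ 0.534  -0.3531  0.138 ]
grip [ 0.5369 -0.3536  0.129 ]
time_s: 5.35
tcp_pos: [0.5245, -0.2788, 0.4691]
tool_rot: [3.141, -0.001, 0.002]
ft_force: [-0.2, 0.5, 0.2]
opening: 0.996
steriliser [(0.68, [0.543, -0.237, 0.061])]
bail_bar [(0.76, [0.524, -0.194, 0.192])]
dial_grip [(0.65, [0.532, -0.342, 0.109]), (0.65, [0.544, -0.246, 0.06])]
mug [(0.94, [0.404, -0.372, 0.052])]
serum_vial [(0.63, [0.607, -0.129, 0.101])]
gel_tin [(0.84, [0.624, -0.32, 0.122])]
spray_bottle [(0.72, [0.664, -0.131, 0.105])]
tray []
```

View pics/w2.png

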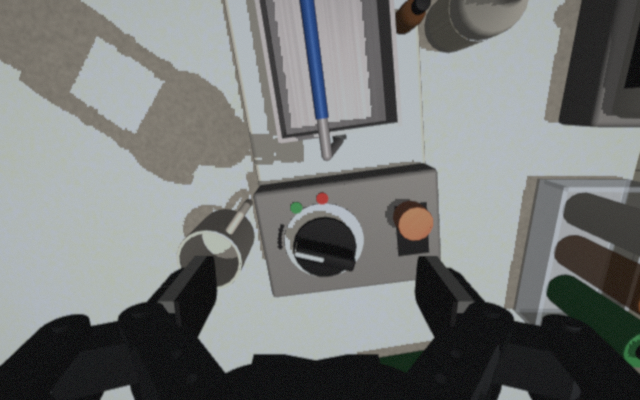

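```bash
cat >> h.py <<'E'
O=np.array([0.5505,-0.2362]); yaw=0.137
def S(x,y,z):
    c,s_=np.cos(yaw),np.sin(yaw); return np.array([O[0]+c*x-s_*y,O[1]+s_*x+c*y,z])
E
python3 - <<'E'
from h import *
s=r.state()
print('rim right corners outer',[w2px('wrist',S(x,0,.11),s).round(0) for x in(-.06,.06)])
print('meas rim',ray('wrist',(283,138),.11,s),ray('wrist',(397,122),.11,s),'pred',S(-.06,0,.11),S(.06,0,.11))
print('console px',[w2px('wrist',S(x,y,.09),s).round(0) for x,y in((-.1,-.05),(.1,-.05),(.1,-.18),(-.1,-.18))])
for a in np.arange(-.4,.8,.1): print(round(a,1),[w2px('wrist',S(-.095*np.sin(a),y,.095+.095*np.cos(a)),s).round(0) for y in(.02,.1)],
  [w2px('scene',S(-.095*np.sin(a),y,.095+.095*np.cos(a))).round(0) for y in(.02,.14)])
print([w2px('scene',S(0,.08+d,.095)).round(0) for d in (-.087,.087)])
im=cv2.imread('pics/scene0.png'); cv2.imwrite('pics/c.png',cv2.resize(im[150:260,180:430],None,fx=3.2,fy=3.2,interpolation=cv2.INTER_CUBIC))
E
```

```text
rim right corners outer [array([280., 144.]), array([403., 127.])]
meas rim [ 0.49427903 -0.23816748  0.11      ] [ 0.60348845 -0.22300689  0.11      ] pred [ 0.49106219 -0.24439431  0.11      ] [ 0.60993781 -0.22800569  0.11      ]
console px [array([253., 194.]), array([440., 169.]), array([444., 279.]), array([273., 300.])]
-0.4 [array([395., 110.]), array([387., -13.])] [array([290., 220.]), array([322., 198.])]
-0.3 [array([384., 111.]), array([375., -12.])] [array([288., 217.]), array([320., 196.])]
-0.2 [array([372., 113.]), array([361., -11.])] [array([285., 215.]), array([317., 194.])]
-0.1 [array([359., 115.]), array([347., -10.])] [array([282., 213.]), array([314., 192.])]
-0.0 [array([346., 117.]), array([333.,  -8.])] [array([280., 211.]), array([312., 190.])]
0.1 [array([333., 119.]), array([319.,  -5.])] [array([277., 210.]), array([309., 189.])]
0.2 [array([320., 121.]), array([305.,  -3.])] [array([274., 209.]), array([307., 188.])]
0.3 [array([308., 122.]), array([291.,   1.])] [array([272., 208.]), array([304., 188.])]
0.4 [array([296., 124.]), array([278.,   4.])] [array([270., 208.]), array([302., 188.])]
0.5 [array([285., 125.]), array([267.,   8.])] [array([268., 208.]), array([300., 188.])]
0.6 [array([275., 126.]), array([257.,  12.])] [array([266., 208.]), array([298., 188.])]
0.7 [array([267., 127.]), array([248.,  15.])] [array([264., 209.]), array([296., 189.])]
0.8 [array([259., 128.]), array([240.,  19.])] [array([262., 210.]), array([294., 190.])]
[array([275., 245.]), array([319., 214.])]
```

View pics/c.png

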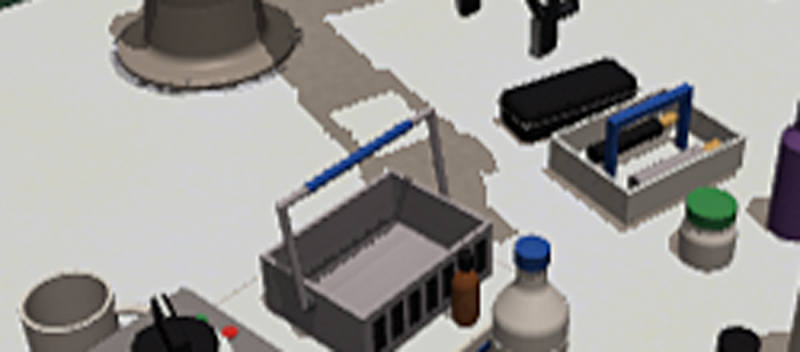

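The bail fits about +0.2 rad, and the dial about 0.33 rad. Now I'll align the yaw, close the jaws and go behind the bar, above it.

```bash
cat > st.py <<'E'
from h import *
s=r.state(); c,q=np.cos(yaw),np.sin(yaw); d=s['tcp_pos'][:2]-O
print('t',round(s['time_s'],2),'S xy mm',(1000*np.array([c*d[0]+q*d[1],-q*d[0]+c*d[1]])).round(1),'tipz',round(1000*(s['tcp_pos'][2]-.173),1),'yaw',s['tool_rot'].round(4),'F',s['ft_force'].round(1),'op',round(s['opening'],3))
E
python3 -m pendant '0 0 0 0 0 -0.98;0 0 0 0 0 -0.98;0.38 -0.79 0 0 0 0;0.38 -0.79 0 0 0 0;0.38 -0.79 0 0 0 0;0.38 -0.79 0 0 0 0;0.38 -0.79 0 0 0 0;0 0 0 0 0 0' 0 40; python3 st.py
```

```text
time_s: 6.8
tcp_pos: [0.565, -0.1498, 0.4689]
tool_rot: [3.141, -0.001, 0.143]
ft_force: [-0.9, -1.0, -0.6]
opening: 0.003
t 6.8 S xy mm [26.2 83.6] tipz 295.9 yaw [ 3.141e+00 -9.000e-04  1.427e-01] F [-0.9 -1.  -0.6] op 0.003
```

```bash
python3 -m pendant '0 0 1 0 0 0;0 0 1 0 0 0;0 0 1 0 0 0;0 0 1 0 0 0;0 0 0.35 0 0 0;-0.4 0 0 0 0 0;-0.4 0 0 0 0 0;0 0 0 0 0 0'; python3 st.py
python3 -m pendant '-0.33 0 0.08 0 0 0;-0.33 0 0.08 0 0 0;-0.33 0 0.2 0 0 0;-0.33 0 0.25 0 0 0;-0.36 0 0.35 0 0 0;-0.37 0 0.4 0 0 0;0 0 0 0 0 0;0 0 0 0 0 0'; python3 st.py
python3 - <<'E'
from h import *
im=viewer.get_image('side'); cv2.imwrite('pics/s1.png',cv2.resize(im[120:340,220:460],None,fx=2.5,fy=2.5,interpolation=cv2.INTER_CUBIC))
E
```

```text
time_s: 7.8
tcp_pos: [0.5393, -0.1584, 0.3384]
tool_rot: [3.135, -0.006, 0.14]
ft_force: [-0.4, 0.8, -0.1]
opening: 0.001
t 7.8 S xy mm [-0.5 78.6] tipz 165.4 yaw [ 3.1348 -0.0059  0.1403] F [-0.4  0.8 -0.1] op 0.001
time_s: 8.8
tcp_pos: [0.4746, -0.1679, 0.2955]
tool_rot: [3.133, -0.01, 0.14]
ft_force: [1.8, -0.3, 0.1]
opening: -0.003
t 8.8 S xy mm [-65.9  78. ] tipz 122.5 yaw [ 3.1331 -0.0101  0.1399] F [ 1.8 -0.3  0.1] op -0.003
```

View pics/s1.png

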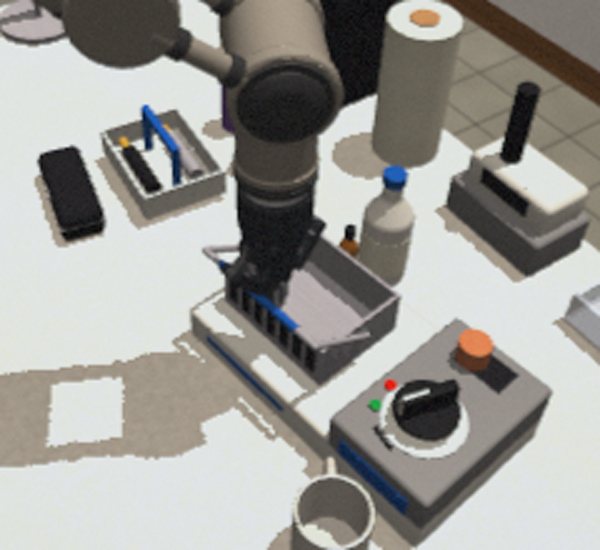

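The bail is now leaning forward at about 60°, with the fingers behind the bar. Next I'll lift over it and press down from above.

```bash
python3 -m pendant '0.3 0 0 0 0 0;0 0 -0.8 0 0 0;0 0 -0.9 0 0 0;-0.5 0 0 0 0 0;-0.5 0 0 0 0 0;0 0 0.6 0 0 0;0 0 0.6 0 0 0;0 0 0.35 0 0 0'; python3 st.py
python3 -m pendant '0 0 0.25 0 0 0;0 0 0.25 0 0 0;0 0 0.15 0 0 0;0 0 0.1 0 0 0;0 0 0.1 0 0 0;0 0 0.1 0 0 0;0 0 0.1 0 0 0;0 0 0 0 0 0'; python3 st.py
```

```text
time_s: 9.85
tcp_pos: [0.4506, -0.1704, 0.2978]
tool_rot: [3.135, -0.005, 0.141]
ft_force: [-0.4, -1.1, 0.1]
opening: -0.005
t 9.85 S xy mm [-90.   78.8] tipz 124.8 yaw [ 3.1353 -0.0049  0.1405] F [-0.4 -1.1  0.1] op -0.005
time_s: 10.85
tcp_pos: [0.4525, -0.1712, 0.2687]
tool_rot: [3.13, -0.014, 0.14]
ft_force: [-0.0, 0.7, -0.1]
opening: -0.003
t 10.85 S xy mm [-88.2  77.8] tipz 95.7 yaw [ 3.1298 -0.0136  0.1405] F [-0.   0.7 -0.1] op -0.003
```

Run:
```python
from h import *
im=viewer.get_image('side'); a=cv2.resize(im[190:310,270:410],None,fx=4,fy=4,interpolation=cv2.INTER_CUBIC)
cv2.imwrite('pics/s2.png',a)
for a in (1,1.2,1.4,1.57): print(a,[((w2px('side',S(-.095*np.sin(a),y,.095+.095*np.cos(a)))-[270,190])*4).round() for y in(.02,.14)])
```

```text
1 [array([278., 245.]), array([156., 139.])]
1.2 [array([266., 269.]), array([147., 162.])]
1.4 [array([260., 291.]), array([141., 183.])]
1.57 [array([257., 307.]), array([140., 199.])]
```

View pics/s2.png

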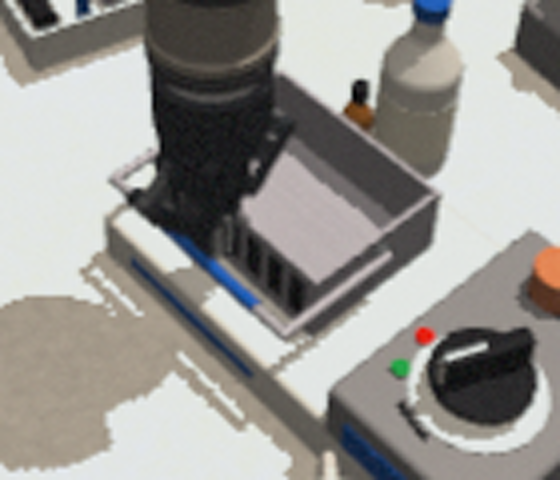

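The bar's near end is at about (257,305), which matches level to within my resolution. I'll press a bit more until the stop gives a reaction.

```bash
python3 -m pendant '0 0 0.1 0 0 0;0 0 0.1 0 0 0;0 0 0.1 0 0 0;0 0 0.1 0 0 0;0 0 0 0 0 0;0 0 0 0 0 0;0 0 0 0 0 0;0 0 0 0 0 0'; python3 st.py
```

```text
time_s: 11.9
tcp_pos: [0.4518, -0.1706, 0.2668]
tool_rot: [3.126, -0.017, 0.142]
ft_force: [0.3, 0.6, 4.6]
opening: 0.002
t 11.9 S xy mm [-88.8  78.4] tipz 93.8 yaw [ 3.126  -0.017   0.1416] F [0.3 0.6 4.6] op 0.002
```

```bash
python3 -m pendant '0 0 0.2 0 0 0;0 0 0.2 0 0 0;0 0 0 0 0 0;0 0 -1 0 0 0;0 0 -1 0 0 0;0 0 -1 0 0 0;0 0 -1 0 0 0;0 0 -1 0 0 0'
python3 -m pendant '0.5 -1 -0.5 0 0 0;0.5 -1 -0.3 0 0 0;0.5 -1 0 0 0 0;0.5 -1 0 0 0 0;0.5 -1 0 0 0 0;0.5 -1 0 0 0 0;0.5 -1 0 0 0 0;0 -0.8 0 0 0 0' 1
python3 -m pendant '0 0 0 0 0 0.98;0 0 0 0 0 0.98;0 0 0 0 0 0;0 0 0 0 0 0;0 0 0 0 0 0;0 0 0 0 0 0;0 0 0 0 0 0;0 0 0 0 0 0'
python3 - <<'E'
from h import *
s=r.state(); im=viewer.get_image('wrist'); cv2.imwrite('pics/w3.png',im)
for n in ['tray','goggles_case','cream_jar','purple_can']:
    f=nets.find_in('wrist',n)
    print(n,[(round(o['conf'],2),cam2w('wrist',o['at'],s).round(3).tolist()) for o in f[:2]])
E
```

```text
time_s: 12.9
tcp_pos: [0.4494, -0.1687, 0.4116]
tool_rot: [3.125, -0.019, 0.141]
ft_force: [-0.2, -0.8, 0.1]
opening: -0.001
time_s: 13.9
tcp_pos: [0.5226, 0.0832, 0.4295]
tool_rot: [3.126, -0.008, 0.136]
ft_force: [0.4, 0.7, -0.3]
opening: 1.001
time_s: 14.9
tcp_pos: [0.5224, 0.0848, 0.4254]
tool_rot: [3.126, -0.001, 0.002]
ft_force: [-0.3, -0.4, 0.4]
opening: 1.001
tray [(0.59, [0.534, 0.183, 0.031])]
goggles_case [(0.7, [0.651, -0.11, 0.047])]
cream_jar [(0.62, [0.65, 0.141, 0.065])]
purple_can [(0.56, [0.678, 0.22, 0.079]), (0.34, [0.46, -0.081, 0.097])]
```

View pics/w3.png

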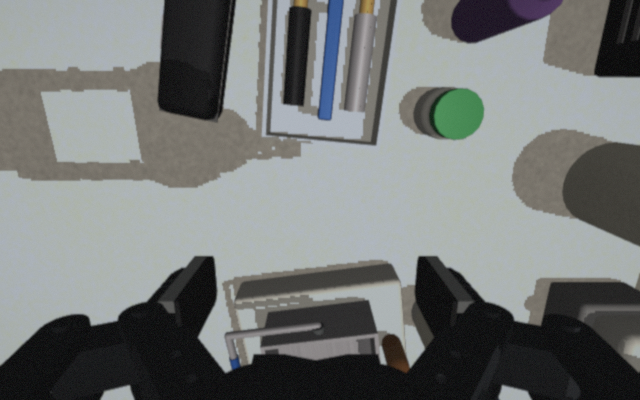

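The tray's near end is at (265..375,140) and its bar ends at (326,120), with the far half out of view. I'll go 0.1 m further left.

```bash
python3 -m pendant '0 -1 0 0.25 0 0;0 -1 0 0 0 0;0 -1 0 0 0 0;0 -0.3 0 0 0 0;0 0 0 0 0 0;0 0 0 0 0 0;0 0 0 0 0 0;0 0 0 0 0 0'
python3 - <<'E'
from h import *
s=r.state(); print(s['tcp_pos'],s['tool_rot']); im=viewer.get_image('wrist'); cv2.imwrite('pics/w4.png',im)
hsv=cv2.cvtColor(im,cv2.COLOR_BGR2HSV); m=cv2.inRange(hsv,(100,120,40),(125,255,255)); m[300:]=0
n,l,st,c=cv2.connectedComponentsWithStats(m); 
for i in range(1,n):
    if st[i,4]>150: print(st[i],cv2.minAreaRect(np.argwhere(l==i)[:,::-1].astype(np.float32)))
for n in ['tray','goggles_case','cream_jar']:
    f=nets.find_in('wrist',n)
    print(n,[(round(o['conf'],2),cam2w('wrist',o['at'],s).round(3).tolist()) for o in f[:2]])
E
```

```text
time_s: 16.15
tcp_pos: [0.5228, 0.1836, 0.4251]
tool_rot: [-3.14, -0.002, -0.002]
ft_force: [0.4, 0.8, 0.5]
opening: 0.998
[0.5227898  0.18363814 0.42510238] [-3.14027714e+00 -1.58753382e-03 -1.90358342e-03]
[ 318  116   23  116 1365] ((327.92364501953125, 173.64395141601562), (13.437088012695312, 115.92562103271484), 5.774326324462891)
tray [(0.62, [0.532, 0.196, 0.033])]
goggles_case [(0.72, [0.409, 0.216, 0.046])]
cream_jar [(0.76, [0.652, 0.144, 0.064])]
```

View pics/w4.png

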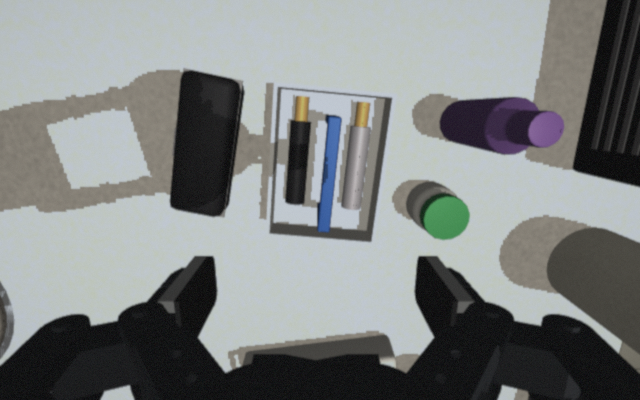

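The whole tray is visible: rim corners (278,87), (391,97), (371,241) and (270,233), with the bar running from (334,116) to (324,231).

```bash
python3 - <<'E'
from h import *
s=r.state()
a,b=ray('wrist',(334,116),.094,s),ray('wrist',(324,231),.09,s)
print(a,b,(a+b)/2,np.linalg.norm((a-b)[:2]),'yaw',np.arctan2(-(a-b)[0],(a-b)[1]))
c=[ray('wrist',p,.052,s) for p in [(278,87),(391,97),(371,241),(270,233)]]
print(np.round(c,4),np.mean(c,0)); C=np.array(c)
for i,j in((0,1),(3,2),(3,0),(2,1)): d=C[j]-C[i]; print(np.linalg.norm(d),np.arctan2(d[1],d[0]))
for z in(.088,): print(ray('wrist',(327.9,173.6),z,s))
E
python3 st.py
```

```text
[0.54032958 0.24585235 0.094     ] [0.5321822  0.13801201 0.09      ] [0.53625589 0.19193218 0.092     ] 0.10814767335387204 yaw -0.07540716672736203
[[0.4881 0.2723 0.052 ]
 [0.5981 0.2628 0.052 ]
 [0.5849 0.1119 0.052 ]
 [0.4744 0.1217 0.052 ]] [0.53639811 0.19216384 0.052     ]
0.11044390800248226 -0.08652362466289365
0.11092987009193152 -0.08822172488827267
0.15128030157809078 1.4802302320681537
0.1514674876413877 1.483442541895689
[0.53562923 0.19394685 0.088     ]
t 16.35 S xy mm [ 29.9 420.1] tipz 252.0 yaw [-3.1402e+00 -1.5000e-03 -1.4000e-03] F [-0.7 -0.5  0.8] op 1.002
```

```bash
python3 -m pendant '0 0 0 0 0 0.6;0 0 0 0 0 0.6;0.43 -0.32 0 0 0 0;0 0 0.9 0 0 0;0 0 0.9 0 0 0;0 0 0.9 0 0 0;0 0 0.9 0 0 0;0 0 0 0 0 0' 0.5 60
python3 - <<'E'
from h import *
s=r.state(); p=s['tcp_pos']; print(p,s['tool_rot'])
im=viewer.get_image('wrist'); print([ (w2px('wrist',q,s)).round() for q in [(.5403,.2458,.094),(.5322,.138,.09)]])
hsv=cv2.cvtColor(im,cv2.COLOR_BGR2HSV); m=cv2.inRange(hsv,(100,120,40),(125,255,255)); n,l,st,c=cv2.connectedComponentsWithStats(m)
for i in range(1,n):
    if st[i,4]>150: print(st[i])
R=Ro.from_euler('xyz',s['tool_rot']).as_matrix(); print('to go tool units',R.T@(np.array([.5363,.192,.243])-p)/.03)
E
```

```text
time_s: 17.35
tcp_pos: [0.5374, 0.1929, 0.315]
tool_rot: [-3.139, -0.004, -0.088]
ft_force: [-0.6, 0.3, 0.2]
opening: 0.5
[0.53740939 0.19285114 0.31503567] [-3.13933521 -0.00378715 -0.08795867]
[array([309., 137.]), array([313., 303.])]
[ 302  132   19  173 3092]
to go tool units [-0.04343781  0.03693015  2.40096433]
```

```bash
python3 -m pendant '0 0 0.8 0 0 0;0 0 0.8 0 0 0;0 0 0.8 0 0 0;0 0 0 0 0 0;0 0 0 0 0 0;0 0 0 0 0 0;0 0 0 0 0 0;0 0 0 0 0 0' 
python3 -m pendant '0 0 0 0 0 0;0 0 0 0 0 0;0 0 0 0 0 0;0 0 0 0 0 0;0 0 0 0 0 0;0 0 -0.3 0 0 0;0 0 -0.4 0 0 0;0 0 -0.5 0 0 0' 0 60
python3 st.py
```

```text
time_s: 18.4
tcp_pos: [0.5426, 0.1942, 0.2549]
tool_rot: [-3.132, -0.026, -0.088]
ft_force: [-1.4, 0.2, -0.1]
opening: 0.5
time_s: 19.4
tcp_pos: [0.5408, 0.1937, 0.2908]
tool_rot: [-3.134, -0.02, -0.088]
ft_force: [0.2, 0.4, -3.7]
opening: 0.123
t 19.4 S xy mm [ 49.1 427.2] tipz 117.8 yaw [-3.1342 -0.02   -0.0879] F [ 0.2  0.4 -3.7] op 0.123
```

```bash
python3 -m pendant '0 0 -0.9 0 0 0;0 0 -0.9 0 0 0;0 0 -0.9 0 0 0;0 0 -0.9 0 0 0;0 0 -0.7 0 0 0;0 0 0 0 0 0;0 0 0 0 0 0;0 0 0 0 0 0'
python3 - <<'E'
from h import *
from scipy.optimize import least_squares
s=r.state(); print(s['q'].round(3),s['tool_rot'].round(4))
for cam,o,k in (('scene',(180,150),3.2),('side',(270,190),4)):
    print(cam,[((w2px(cam,S(x,y,.11))-o)*k).round().tolist() for x,y in((-.06,0),(.06,0),(.06,.16),(-.06,.16))])
st=[0.5245,-.2788,.4691]; 
im=viewer.get_image('wrist'); im2=viewer.get_image('side')
a=cv2.imread('pics/side0.png')[200:280,290:400]
cv2.imwrite('pics/m.png',np.vstack([im[:,:640],cv2.resize(np.hstack([im2[90:190,200:360],np.zeros((100,0,3),np.uint8)]),(0,0),fx=2,fy=2)[:200,:].repeat(2,1)[:, :640]]) if 0 else np.vstack([im,np.hstack([cv2.resize(im2[90:190,220:380],(320,200)),cv2.resize(a,(320,200))])]))
E
```

```text
time_s: 20.4
tcp_pos: [0.5361, 0.1927, 0.4315]
tool_rot: [-3.132, -0.028, -0.088]
ft_force: [-0.1, 0.1, -3.2]
opening: 0.123
[2.100e-01 3.990e-01 1.363e+00 1.000e-03 1.350e+00 2.980e-01] [-3.1318 -0.0278 -0.0877]
scene [[258.0, 255.0], [361.0, 319.0], [491.0, 221.0], [390.0, 168.0]]
side [[319.0, 283.0], [444.0, 191.0], [284.0, 67.0], [160.0, 144.0]]
```

View pics/m.png

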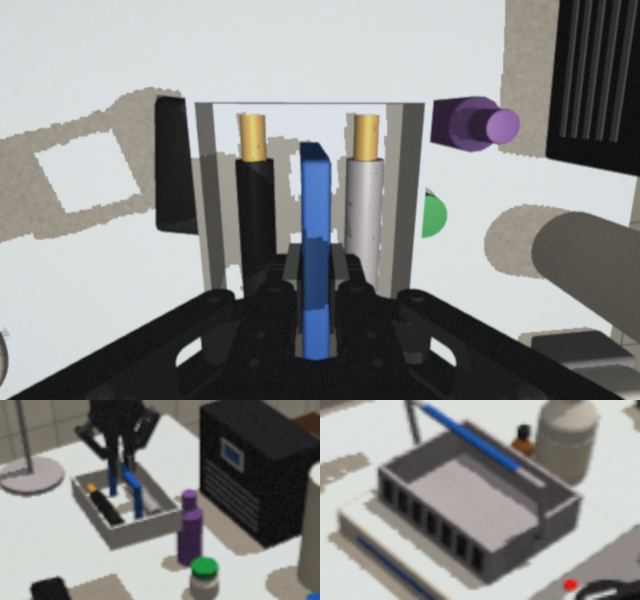

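The tray hangs aligned in the jaws, bar from (316,162) to (317,357), far rim corners at (195,102) and (425,102). Next I'll fit the tray pose in the tool frame.

Run:
```python
from h import *
from scipy.optimize import least_squares
c=viewer.camera_info('wrist');T=np.array(c['T_tool_cam']);K=np.array(c['K'])
def pj(p):
    q=T[:3,:3].T@(np.array(p)-T[:3,3]);u=K@q;return u[:2]/u[2]
# tray frame in tool: x->x, y->-y, z->-z, perturbed
P=np.array([(-60,80,52),(60,80,52),(-6,54,94),(6,54,94),(-6,-54,94),(6,-54,94)])/1000
U=np.array([(195,102),(425,102),(302,162),(330,162),(303,358),(331,358)],float)
D=np.diag([1,-1,-1.])
def f(v): 
    R=Ro.from_rotvec(v[3:]).as_matrix()@D
    return np.concatenate([(np.array([pj(R@p+v[:3]) for p in P])-U).ravel(), np.array([v[3],v[4],v[5]])/.02])
o=least_squares(f,[0,0,.24,0,0,0],loss='soft_l1'); print('tray origin in tool',o.x[:3].round(4),'rotvec',o.x[3:].round(4)); print(o.fun[:12].round(1))
s=r.state(); R=Ro.from_euler('xyz',s['tool_rot']).as_matrix()
print('tray world',R@o.x[:3]+s['tcp_pos']); A=R@Ro.from_rotvec(o.x[3:]).as_matrix()@D; print('tray rpy',Ro.from_matrix(A).as_euler('xyz').round(4))
```

```text
tray origin in tool [-2.000e-04  6.900e-03  2.759e-01] rotvec [ 0.0257 -0.0127 -0.0004]
[ 9.5 -0.6 -1.1 -1.   0.5  0.3 -0.8  0.1  2.1  0.6 -3.9  0.3]
tray world [0.54314409 0.18785828 0.15551572]
tray rpy [ 0.0353 -0.0146 -0.0871]
```

```bash
python3 - <<'E'
from h import *
c=viewer.camera_info('wrist');T=np.array(c['T_tool_cam']);K=np.array(c['K'])
def pj(p):
    q=T[:3,:3].T@(np.array(p)-T[:3,3]);u=K@q;return (u[:2]/u[2]).round(1).tolist()
for y0 in(-.004,0,.004,.008):
    print(y0,[pj((x,y0-y,.255-z)) for x,y,z in((-.06,.08,.052),(.06,.08,.052),(-.006,.054,.094),(.006,.054,.094),(.006,-.054,.094))])
E
python3 - <<'E'
import cv2
im=cv2.imread('pics/m.png')[90:400,180:440]
cv2.imwrite('pics/m2.png',cv2.resize(im,None,fx=1.9,fy=1.9,interpolation=cv2.INTER_CUBIC))
E
```

```text
-0.004 [[189.3, 74.1], [437.9, 73.8], [297.7, 135.6], [329.0, 135.6], [326.8, 368.9]]
0 [[190.2, 82.9], [437.1, 82.5], [297.9, 146.2], [328.9, 146.1], [326.8, 375.9]]
0.004 [[191.0, 91.6], [436.3, 91.2], [298.0, 156.5], [328.8, 156.5], [326.7, 382.8]]
0.008 [[191.9, 100.1], [435.5, 99.8], [298.2, 166.7], [328.7, 166.6], [326.6, 389.6]]
```

View pics/m2.png

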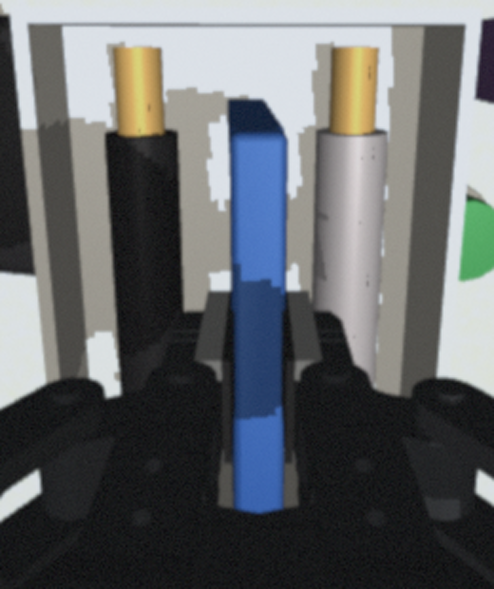

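Bar centred in the jaws, tray about 5 mm along the bar from the grasp centre, roughly level. Now rotating to the steriliser's yaw, then travelling.

```bash
python3 -m pendant '0 0 0 0 0 -0.8;0 0 0 0 0 -0.8;0 0 0 0 0 -0.8;0 0 0 0 0 -0.82;0 0 0 0 0 0;0 0.3 0 0 0 0;0 0.6 0 0 0 0;0 0.9 0 0 0 0'; python3 st.py
```

```text
time_s: 21.5
tcp_pos: [0.5442, 0.1375, 0.4268]
tool_rot: [-3.139, -0.021, 0.144]
ft_force: [0.9, 0.1, -3.8]
opening: 0.123
t 21.5 S xy mm [ 44.8 371.1] tipz 253.8 yaw [-3.1393 -0.0208  0.144 ] F [ 0.9  0.1 -3.8] op 0.123
```

```bash
python3 -m pendant '-0.18 0.95 0 0 0 0.1;-0.18 0.95 0 0 0 0;-0.18 0.95 0 0 0 0;-0.18 0.95 0 0 0 0;-0.18 0.95 0 0 0 0;-0.18 0.95 0 0 0 0;-0.18 0.95 0 0 0 0;-0.18 0.8 0 0 0 0'; python3 st.py
```

```text
time_s: 22.5
tcp_pos: [0.529, -0.1073, 0.426]
tool_rot: [3.14, -0.021, 0.126]
ft_force: [1.0, 0.7, -3.1]
opening: 0.122
t 22.5 S xy mm [ -3.7 130.6] tipz 253.0 yaw [ 3.1404 -0.0215  0.1261] F [ 1.   0.7 -3.1] op 0.122
```

```bash
python3 -m pendant '0 0.7 0 0 0 -0.17;0 0.5 0 0 0.11 0;0 0.3 0 0 0 0;0 0 0 0 0 0;0 0 0 0 0 0;0 0 0 0 0 0;0 0 0 0 0 0;0 0 0 0 0 0'; python3 st.py
python3 - <<'E'
from h import *
im2=viewer.get_image('side'); im1=viewer.get_image('scene')
a=cv2.resize(im2[150:290,280:440],None,fx=2.5,fy=2.5,interpolation=cv2.INTER_CUBIC);b=cv2.resize(im1[140:280,210:370],None,fx=2.5,fy=2.5,interpolation=cv2.INTER_CUBIC)
cv2.imwrite('pics/hv.png',np.hstack([a,b]))
E
```

```text
time_s: 23.5
tcp_pos: [0.5334, -0.1562, 0.4262]
tool_rot: [3.14, -0.029, 0.134]
ft_force: [-0.8, 0.2, -2.5]
opening: 0.125
t 23.5 S xy mm [-6.  81.6] tipz 253.2 yaw [ 3.1403 -0.0291  0.1338] F [-0.8  0.2 -2.5] op 0.125
```

```bash
python3 -m pendant '0.03 -0.08 0 0.16 0 -0.06;0 0 0.3 0 0 0;0 0 0.3 0 0 0;0 0 0.3 0 0 0;0 0 0.3 0 0 0;0 0 0.2 0 0 0;0 0 0 0 0 0;0 0 0 0 0 0'; python3 st.py
cat > bar.py <<'E'
from h import *
s=r.state(); z=s['tcp_pos'][2]-.255
for cam in('side','scene'):
    im=viewer.get_image(cam); hsv=cv2.cvtColor(im,cv2.COLOR_BGR2HSV); m=cv2.inRange(hsv,(103,130,40),(122,255,255))
    ends=[w2px(cam,S(-.001,.081+y,z+.088)) for y in(-.054,0,.054)]; print(cam,'pred',np.round(ends,1).tolist())
    u,v=ends[1].astype(int); sub=np.zeros_like(m); sub[v-35:v+45,u-50:u+50]=m[v-35:v+45,u-50:u+50]
    n,l,st,c=cv2.connectedComponentsWithStats(sub)
    for i in range(1,n):
        if st[i,4]>15: print(st[i],c[i].round(1))
    print([(round(o['conf'],2),cam2w(cam,o['at']).round(3).tolist()) for o in nets.find_in(cam,'tray')[:3]])
E
python3 bar.py
```

```text
time_s: 24.6
tcp_pos: [0.5352, -0.153, 0.3803]
tool_rot: [-3.13, -0.028, 0.138]
ft_force: [0.3, -1.1, -3.6]
opening: 0.119
t 24.6 S xy mm [-3.8 84.5] tipz 207.3 yaw [-3.1302 -0.0276  0.1379] F [ 0.3 -1.1 -3.6] op 0.119
side pred [[361.6, 216.8], [346.6, 205.4], [332.6, 194.6]]
[374 186   9  10  66] [377.5 190.4]
[331 196   5  17  49] [332.9 204.3]
[348 201  16  33 151] [356.6 215.1]
[304 239  12  11  35] [309.3 244.3]
[(0.73, [0.536, -0.169, 0.163]), (0.57, [0.504, -0.303, 0.087]), (0.3, [0.409, -0.377, 0.046])]
scene pred [[280.7, 202.4], [295.8, 192.9], [310.1, 183.9]]
[305 182   8  24 105] [309.7 191.8]
[281 190  16  32 190] [286.6 203.2]
[341 224   4  10  31] [342.9 228.5]
[(0.76, [0.551, -0.175, 0.163]), (0.33, [0.593, -0.316, 0.076])]
```

The bar's image position agrees with the prediction about as well as the basket rim did (scene +1.5 px, side +0.3 px). Lowering gently.

```bash
python3 -m pendant '0 0.03 0.2 0 0 0;0 0 0.2 0 0 0;0 0 0.15 0 0 0;0 0 0.1 0 0 0;0 0 0.05 0 0 0;0 0 0 0 0 0;0 0 0 0 0 0;0 0 0 0 0 0'; python3 st.py
```

```text
time_s: 25.8
tcp_pos: [0.5359, -0.1536, 0.3581]
tool_rot: [-3.131, -0.028, 0.138]
ft_force: [-0.3, -0.0, -3.9]
opening: 0.122
t 25.8 S xy mm [-3.2 83.9] tipz 185.1 yaw [-3.1305 -0.0281  0.1381] F [-0.3 -0.  -3.9] op 0.122
```

```bash
python3 -m pendant '0 0 0.06 0 0 0;0 0 0.06 0 0 0;0 0 0.05 0 0 0;0 0 0 0 0 0;0 0 0 0 0 0;0 0 0 0 0 0;0 0 0 0 0 0;0 0 0 0 0 0'; python3 st.py
```

```text
time_s: 26.8
tcp_pos: [0.5361, -0.1535, 0.3529]
tool_rot: [-3.131, -0.029, 0.138]
ft_force: [-0.3, 0.8, -3.7]
opening: 0.121
t 26.8 S xy mm [-3.  83.9] tipz 179.9 yaw [-3.1308 -0.0285  0.138 ] F [-0.3  0.8 -3.7] op 0.121
```

```bash
python3 -m pendant '0 0 0.05 0 0 0;0 0 0.04 0 0 0;0 0 0.03 0 0 0;0 0 0 0 0 0;0 0 0 0 0 0;0 0 0 0 0 0;0 0 0 0 0 0;0 0 0 0 0 0'; python3 st.py
```

```text
time_s: 27.8
tcp_pos: [0.5359, -0.1534, 0.3506]
tool_rot: [-3.132, -0.029, 0.138]
ft_force: [-1.8, 0.6, 0.2]
opening: 0.125
t 27.8 S xy mm [-3.1 84. ] tipz 177.6 yaw [-3.1317 -0.0294  0.1383] F [-1.8  0.6  0.2] op 0.125
```

```bash
python3 -m pendant '0 0 0.04 0 0 0;0 0 0.04 0 0 0;0 0 0 0 0 0;0 0 0 0 0 0;0 0 0 0 0 0;0 0 0 0 0 0;0 0 0 0 0 0;0 0 0 0 0 0'; python3 st.py; python3 bar.py | grep -v conf
```

```text
time_s: 28.8
tcp_pos: [0.5356, -0.1534, 0.3503]
tool_rot: [-3.133, -0.03, 0.138]
ft_force: [-1.5, 1.5, 2.2]
opening: 0.12
t 28.8 S xy mm [-3.4 84.1] tipz 177.3 yaw [-3.1328 -0.0303  0.1384] F [-1.5  1.5  2.2] op 0.12
side pred [[360.6, 224.9], [346.0, 213.4], [332.3, 202.7]]
[374 186   9  10  66] [377.5 190.4]
[332 205   4  16  46] [333.  212.7]
[348 210  15  31 143] [356.4 223. ]
[304 239  22  19  65] [314.2 248.7]
[(0.78, [0.535, -0.17, 0.132])]
scene pred [[281.5, 212.0], [296.4, 202.3], [310.4, 193.2]]
[305 192   8  23 101] [309.9 201.5]
[282 199  16  33 184] [287.2 213.2]
[341 224   5  11  42] [343.4 228.6]
[(0.91, [0.554, -0.174, 0.136]), (0.33, [0.603, -0.326, 0.075])]
```

Contact height fits the nested position: a foot step resting on the rim would stop it at least 6 mm higher. Releasing, then rising.

```bash
python3 -m pendant '0 0 0 0 0 0;0 0 0 0 0 0;0 0 0 0 0 0;0 0 -0.3 0 0 0;0 0 -0.5 0 0 0;0 0 -0.8 0 0 0;0 0 -0.8 0 0 0;0 0 -0.8 0 0 0' 0.45; python3 st.py
python3 - <<'E'
from h import *
for cam in('side','scene'):
    im=viewer.get_image(cam); m=cv2.inRange(cv2.cvtColor(im,cv2.COLOR_BGR2HSV),(103,130,40),(122,255,255))
    n,l,st,c=cv2.connectedComponentsWithStats(m)
    for i in range(1,n):
        if st[i,4]>40: print(cam,st[i],c[i].round(1))
s=r.state();im=viewer.get_image('wrist');cv2.imwrite('pics/w9.png',im);m=cv2.inRange(cv2.cvtColor(im,cv2.COLOR_BGR2HSV),(100,120,40),(125,255,255))
n,l,st,c=cv2.connectedComponentsWithStats(m)
for i in range(1,n):
    if st[i,4]>150: print(st[i],cv2.minAreaRect(np.argwhere(l==i)[:,::-1].astype(np.float32)))
print([w2px('wrist',S(0,.08+y,.192),s).round(1) for y in(-.054,.054)])
E
```

```text
time_s: 30.0
tcp_pos: [0.5329, -0.1548, 0.4513]
tool_rot: [-3.133, -0.031, 0.138]
ft_force: [-0.6, -0.4, 0.3]
opening: 0.452
t 30.0 S xy mm [-6.4 83.1] tipz 278.3 yaw [-3.1333 -0.031   0.1383] F [-0.6 -0.4  0.3] op 0.452
side [374 186   9  10  65] [377.6 190.4]
side [332 201  31  41 273] [347.3 216.4]
side [304 239  30  28 107] [319.1 253.3]
side [356 296  27  29 171] [368.8 310.5]
scene [110 138  22  17 230] [120.3 146.3]
scene [282 192  31  41 331] [296. 208.]
scene [341 224  11  11  96] [346.  228.8]
scene [310 257  23  20  45] [320.8 267.2]
[201 122  18 120 983] ((209.80763244628906, 181.29835510253906), (119.67990112304688, 8.540275573730469), 85.00625610351562)
[ 304  131   16  147 2122] ((311.5, 204.0), (146.0, 15.0), 90.0)
[ 472  158   42   35 1142] ((493.00006103515625, 174.50001525878906), (39.80200958251953, 34.882659912109375), 26.56505012512207)
[array([310.2, 279.5]), array([309.5, 135.9])]
```

The tray's bar is straight at yaw 0.138 and within about 2 mm of centre. I'll check the bail by projection, then go over the dial.

```bash
python3 - <<'E'
from h import *
s=r.state()
for a in(1.3,1.4,1.5,1.57): print(a,[w2px('wrist',S(-.095*np.sin(a),.08+y,.1+.095*np.cos(a)),s).round(1) for y in(-.06,0,.06)],[w2px('side',S(-.095*np.sin(a),.08+y,.095+.095*np.cos(a)),s).round(1) for y in(-.06,.06)])
E
python3 -m pendant '-0.1 0.8 0 -0.12 -0.44 0;-0.1 0.9 0 0 0 0;-0.1 0.9 0 0 0 0;-0.1 0.9 0 0 0 0;-0.1 0.9 0 0 0 0;-0.1 0.9 0 0 0 0;-0.1 0.8 0 0 0 0;0 0.4 0 0 0 0' 0.5
python3 -m pendant '0 0 0 0 0 -1;0 0 0 0 0 -1;0 0 0 0 0 -1;0 0 0 0 0 -1;0 0 0 0 0 -1;0 0 0 0 0 -1;0 0 0 0 0 -1;0 0 0 0 0 -1' 0.5
python3 -m pendant '0 0 0 0 0 -1;0 0 0 0 0 -1;0 0 0 0 0 -1;0 0 0 0 0 -1;0 0 0 0 0 -1;0 0 0 0 0 -1;0 0 0 0 0 -1;0 0 0 0 0 -1' 0.5
python3 st.py
```

```text
1.3 [array([213.1, 254.1]), array([207.7, 192.5]), array([201.7, 124. ])] [array([335.6, 260. ]), array([305.9, 233.2])]
1.4 [array([213.4, 250.2]), array([208.2, 190.2]), array([202.4, 123.6])] [array([334.9, 262.7]), array([305.4, 235.8])]
1.5 [array([214.7, 246.5]), array([209.7, 187.9]), array([204.1, 123.2])] [array([334.4, 265.1]), array([305.1, 238.2])]
1.57 [array([216.1, 243.9]), array([211.3, 186.4]), array([205.9, 123. ])] [array([334.3, 266.7]), array([305.1, 239.8])]
time_s: 31.15
tcp_pos: [0.537, -0.3653, 0.4425]
tool_rot: [-3.137, 0.017, 0.136]
ft_force: [-0.4, -0.2, -0.5]
opening: 0.499
time_s: 32.15
tcp_pos: [0.5362, -0.3695, 0.4356]
tool_rot: [-3.115, 0.018, 0.711]
ft_force: [-0.1, 0.4, -0.1]
opening: 0.499
time_s: 33.15
tcp_pos: [0.536, -0.3715, 0.43]
tool_rot: [-3.096, -0.002, 1.289]
ft_force: [0.1, 0.4, 0.1]
opening: 0.499
t 33.15 S xy mm [ -32.9 -132. ] tipz 257.0 yaw [-3.0961e+00 -2.0000e-03  1.2894e+00] F [0.1 0.4 0.1] op 0.499
```

```bash
cat > dial.py <<'E'
from h import *
import sys
th=float(sys.argv[1]); ztcp=float(sys.argv[2])
s=r.state(); im=viewer.get_image('wrist'); g=cv2.cvtColor(im,cv2.COLOR_BGR2GRAY)
c=S(-.03,-.115,.138); p=w2px('wrist',c,s); print('dial px',p.round(1),'nets',[(round(o['conf'],2),cam2w('wrist',o['at'],s).round(4).tolist()) for o in nets.find_in('wrist','dial_grip')[:2]])
# sample rectified top view at bar-top plane, 0.5 mm/px, S axes
n=120; G=np.array([[w2px('wrist',S(-.03+(j-n/2)*.0005*1.5,-.115-(i-n/2)*.0005*1.5,.138),s) for j in range(n)] for i in range(n)],np.float32)
rec=cv2.remap(g,G[...,0],G[...,1],cv2.INTER_LINEAR); yy,xx=np.mgrid[:n,:n]; rad=np.hypot(xx-60,yy-60)*.75
m=((rec>140)&(rad<27)).astype(np.uint8); N,l,st,cc=cv2.connectedComponentsWithStats(m)
for i in range(1,N):
    if st[i,4]>15:
        pts=np.argwhere(l==i)[:,::-1].astype(np.float32); vx,vy,x0,y0=cv2.fitLine(pts,cv2.DIST_L2,0,.01,.01).ravel()
        print('white',st[i],((cc[i]-60)*.75).round(1),'theta',np.arctan2(vy,vx).round(3),np.arctan2(-(cc[i][1]-60),-(cc[i][0]-60)).round(3))
R=Ro.from_euler('xyz',s['tool_rot']); y=yaw-th+np.pi/2
D=Ro.from_euler('xyz',[np.pi,0,y]); d=(R.inv()*D).as_rotvec(degrees=True)/4
t=S(-.03,-.115,ztcp)-s['tcp_pos']; print('yaw want',round(y,3),'turn u',d.round(2),'shift u in final tool axes',(D.inv().apply(t)/.03).round(2),'tcp',s['tcp_pos'].round(4),'rot',s['tool_rot'].round(3),'F',s['ft_force'].round(1),'t',s['time_s'])
E
python3 dial.py 0.33 0.293
```

```text
dial px [335.8 205.8] nets [(0.59, [0.5314, -0.3525, 0.1113])]Traceback (most recent call last):
  File "dial.py", line 7, in <module>
    n=120; G=np.array([[w2px('wrist',S(-.03+(j-n/2)*.0005*1.5,-.115-(i-n/2)*.0005*1.5,.138),s) for j in range(n)] for i in range(n)],np.float32)
                        ~~~~^^^^^^^^^^^^^^^^^^^^^^^^^^^^^^^^^^^^^^^^^^^^^^^^^^^^^^^^^^^^^^^^^^
  File "h.py", line 10, in w2px
    c=viewer.camera_info(cam); X=np.array(X,float)
ValueError: time passes only in moves, steps and waits
```

```bash
sed -i 's/^def cam2w/import functools\n_ci=viewer.camera_info\nci=functools.lru_cache(None)(lambda n:_ci(n))\ndef cam2w/; s/viewer\.camera_info(cam)/ci(cam)/' h.py; python3 dial.py 0.33 0.293
```

```text
dial px [335.8 205.8] nets [(0.85, [0.5311, -0.3501, 0.109])]
white [ 81  31  15  33 119] [23.3 -7.8] theta 1.26 2.819
white [ 27  44  31  17 176] [-13.6  -5.9] theta 0.378 0.407
white [66 80 23 16 77] [14.7 20.5] theta -0.652 -2.192
yaw want 1.378 turn u [-0.65 -0.06 -1.29] shift u in final tool axes [ 0.57 -0.09  4.56] tcp [ 0.536  -0.3715  0.4299] rot [-3.096e+00 -2.000e-03  1.287e+00] F [-0.3  0.2  0.9] t 33.25
```

```bash
python3 -m pendant '0 0 0 -0.65 -0.06 -0.73;0.57 -0.1 0 0 0 0;0 0 0.6 0 0 0;0 0 0.6 0 0 0;0 0 0.6 0 0 0;0 0 0.6 0 0 0;0 0 0 0 0 0;0 0 0 0 0 0'; python3 dial.py 0.38 0.293
```

```text
time_s: 34.35
tcp_pos: [0.5379, -0.3471, 0.3577]
tool_rot: [-3.138, -0.0, 1.328]
ft_force: [-0.2, 1.2, 1.0]
opening: 0.501
dial px [304.1 227.5] nets [(0.86, [0.5312, -0.3482, 0.1097])]
white [ 78  29  18  34 199] [22.  -8.5] theta 1.242 2.775
white [ 27  45  31  16 164] [-12.8  -5.2] theta 0.374 0.386
white [ 46  78  43  18 258] [ 8.7 21. ] theta -0.377 -1.964
yaw want 1.328 turn u [-0.05 -0.    0.  ] shift u in final tool axes [-0.24  0.01  2.16] tcp [ 0.5379 -0.3471  0.3577] rot [-3.138 -0.     1.328] F [-0.2  1.2  1. ] t 34.35
```

```bash
python3 -m pendant '-0.24 0 0 0 0 0;0 0 0.4 0 0 0;0 0 0.4 0 0 0;0 0 0.4 0 0 0;0 0 0.4 0 0 0;0 0 0.4 0 0 0;0 0 0.2 0 0 0;0 0 0 0 0 0'; python3 dial.py 0.38 0.293 | tail -1
```

```text
time_s: 35.45
tcp_pos: [0.5355, -0.3548, 0.2866]
tool_rot: [-3.137, -0.0, 1.327]
ft_force: [0.1, 0.4, -0.6]
opening: 0.501
yaw want 1.328 turn u [-0.06 -0.01 -0.01] shift u in final tool axes [ 0.03  0.03 -0.21] tcp [ 0.5355 -0.3548  0.2866] rot [-3.137 -0.     1.327] F [ 0.1  0.4 -0.6] t 35.45
```

```bash
python3 -m pendant '0 0 0 0 0 0;0 0 0 0 0 0;0 0 0 0 0 0;0 0 0 0 0 0;0 0 0 0 0 0;0 0 0 0 0 0;0 0 0 0 0 0;0 0 0 0 0 0' 0 40; python3 st.py
python3 -m pendant '0 0 0.15 0 0 0;0 0 0.15 0 0 0;0 0 0.12 0 0 0;0 0 0.1 0 0 0;0 0 0 0 0 0;0 0 0 0 0 0;0 0 0 0 0 0;0 0 0 0 0 0'; python3 st.py
```

```text
time_s: 36.55
tcp_pos: [0.536, -0.354, 0.2886]
tool_rot: [-3.14, -0.001, 1.328]
ft_force: [-0.1, 1.2, -0.9]
opening: 0.156
t 36.55 S xy mm [ -30.4 -114.8] tipz 115.6 yaw [-3.1397e+00 -1.2000e-03  1.3277e+00] F [-0.1  1.2 -0.9] op 0.156
time_s: 37.55
tcp_pos: [0.5354, -0.3534, 0.2806]
tool_rot: [3.139, 0.002, 1.328]
ft_force: [-2.6, 2.3, 7.8]
opening: 0.15
t 37.55 S xy mm [ -30.9 -114.1] tipz 107.6 yaw [3.1390e+00 1.6000e-03 1.3282e+00] F [-2.6  2.3  7.8] op 0.15
```

```bash
python3 -m pendant '0 0 0.15 0 0 0;0 0 0.15 0 0 0;0 0 0.15 0 0 0;0 0 0.15 0 0 0;0 0 0.15 0 0 0;0 0 0.15 0 0 0;0 0 0.15 0 0 0;0 0 0.15 0 0 0'; python3 st.py
```

```text
time_s: 38.55
tcp_pos: [0.534, -0.3513, 0.2759]
tool_rot: [3.124, 0.01, 1.329]
ft_force: [-9.5, 8.4, 27.6]
opening: 0.154
t 38.55 S xy mm [ -32.1 -111.7] tipz 102.9 yaw [3.1238 0.0097 1.3294] F [-9.5  8.4 27.6] op 0.154
```

```bash
python3 -m pendant '-0.05 0.06 0.08 0.2 0 0.6;0 0 0.08 0 0 0.8;0 0 0.08 0 0 0.8;0 0 0.08 0 0 0.8;0 0 0.08 0 0 0.8;0 0 0.08 0 0 0.8;0 0 0.08 0 0 0.8;0 0 0.08 0 0 0.8'; python3 dial.py 1.05 0.275 | tail -1
```

```text
time_s: 39.55
tcp_pos: [0.5342, -0.3515, 0.2761]
tool_rot: [3.123, 0.006, 0.883]
ft_force: [-6.4, 4.9, 15.6]
opening: 0.155
yaw want 0.658 turn u [0.27 0.06 3.23] shift u in final tool axes [0.   0.12 0.04] tcp [ 0.5342 -0.3515  0.2761] rot [3.123 0.006 0.883] F [-6.4  4.9 15.6] t 39.55
```

```bash
python3 -m pendant '0 0.05 0.08 0.1 0 0.7;0 0 0.08 0.1 0 0.7;0 0 0.08 0 0 0.7;0 0 0.08 0 0 0.6;0 0 0.08 0 0 0.4;0 0 0.05 0 0 0.2;0 0 0.05 0 0 0;0 0 0.05 0 0 0'; python3 dial.py 1.05 0.275 | tail -1
```

```text
time_s: 40.65
tcp_pos: [0.5342, -0.3522, 0.2761]
tool_rot: [3.125, 0.003, 0.645]
ft_force: [-2.5, 3.6, 10.9]
opening: 0.155
yaw want 0.658 turn u [ 0.24  0.04 -0.18] shift u in final tool axes [0.02 0.1  0.04] tcp [ 0.5342 -0.3522  0.2761] rot [3.125e+00 3.000e-03 6.450e-01] F [-2.5  3.6 10.9] t 40.65
```

θ is about 1.06. Letting it rise with the hand, then I'll check.

```bash
python3 -m pendant '0 0 -0.1 0 0 -0.1;0 0 -0.1 0 0 0;0 0 -0.1 0 0 0;0 0 -0.1 0 0 0;0 0 -0.05 0 0 0;0 0 0 0 0 0;0 0 0 0 0 0;0 0 0 0 0 0'; python3 st.py
```

```text
time_s: 41.75
tcp_pos: [0.5341, -0.3522, 0.2883]
tool_rot: [3.126, 0.002, 0.652]
ft_force: [1.5, -0.3, -3.4]
opening: 0.152
t 41.75 S xy mm [ -32.1 -112.6] tipz 115.3 yaw [3.1259e+00 2.3000e-03 6.5190e-01] F [ 1.5 -0.3 -3.4] op 0.152
```

```bash
python3 -m pendant '0 0 0 0 0 0;0 0 0 0 0 0;0 0 0 0 0 0;0 0 -0.3 0 0 0;0 0 -0.6 0 0 0;0 0 -0.8 0 0 0;0 0 -0.8 0 0 0;0 0 -0.5 0 0 0' 0.5; python3 -m pendant '0 0 -0.8 0 0 0;0 0 -0.5 0 0 0;0 0 0 0 0 0;0 0 0 0 0 0;0 0 0 0 0 0;0 0 0 0 0 0;0 0 0 0 0 0;0 0 0 0 0 0'; python3 dial.py 1.05 0.4
python3 - <<'E'
from h import *
for c in ['scene','side']:
    viewer.get_image(c)
    for n in ['tray','bail_bar','purple_can','cream_jar','goggles_case','spray_bottle','mug','serum_vial','gel_tin']:
        f=nets.find_in(c,n)
        print(c,n,[(round(o['conf'],2),cam2w(c,o['at']).round(3).tolist()) for o in f[:2]])
E
```

```text
time_s: 42.75
tcp_pos: [0.5329, -0.351, 0.3841]
tool_rot: [3.124, 0.003, 0.652]
ft_force: [0.2, -1.1, -0.2]
opening: 0.5
time_s: 43.75
tcp_pos: [0.5323, -0.3502, 0.4225]
tool_rot: [3.128, 0.004, 0.652]
ft_force: [0.5, 0.2, 0.4]
opening: 0.502
dial px [317.7 199.8] nets [(0.73, [0.532, -0.35, 0.1106])]
white [ 46  38  14  21 116] [-5.7 -8.9] theta 1.05 1.0
white [ 82  49  14  35 147] [22.7  7.8] theta -1.207 -2.81
white [ 39  89  28   7 103] [-3.9 24.4] theta 0.096 -1.411
yaw want 0.658 turn u [ 0.2   0.06 -0.09] shift u in final tool axes [0.03 0.19 0.75] tcp [ 0.5323 -0.3502  0.4225] rot [3.128 0.004 0.652] F [0.5 0.2 0.4] t 43.75
scene tray [(0.63, [0.551, -0.169, 0.135]), (0.46, [0.601, -0.332, 0.075])]
scene bail_bar [(0.57, [0.627, -0.128, 0.089]), (0.4, [0.492, -0.249, 0.099])]
scene purple_can [(0.76, [0.697, 0.22, 0.082]), (0.6, [0.42, 0.199, 0.04])]
scene cream_jar [(0.93, [0.672, 0.132, 0.043])]
scene goggles_case [(0.82, [0.418, 0.195, 0.04])]
scene spray_bottle [(0.86, [0.699, -0.133, 0.097])]
scene mug [(0.67, [0.404, -0.383, 0.067])]
scene serum_vial [(0.69, [0.547, -0.357, 0.11]), (0.63, [0.632, -0.331, 0.119])]
scene gel_tin []
side tray [(0.71, [0.537, -0.164, 0.134]), (0.32, [0.507, -0.32, 0.085])]
side bail_bar [(0.69, [0.453, -0.204, 0.101])]
side purple_can [(0.77, [0.679, 0.221, 0.078])]
side cream_jar [(0.8, [0.651, 0.129, 0.041]), (0.39, [0.45, -0.202, 0.098])]
side goggles_case []
side spray_bottle [(0.95, [0.674, -0.132, 0.114])]
side mug [(0.98, [0.407, -0.378, 0.044])]
side serum_vial []
side gel_tin [(0.62, [0.622, -0.331, 0.118])]
```

```bash
python3 -c "
from station import order; print(order.hand_in())"
```

```text
the job is handed in; nothing more can be done
None
```

I did all three steps in the order asked and handed the job in at about 45 s of the 72 s; no verdict was reported.

1. **Bail:** I pushed it forward and pressed it down until the stop pushed back with about 4.6 N. Its bar then lay where the cameras should show it when level (1.57).
2. **Tray:** I set it down slowly, with about 4–6 N of contact at most, and released it once it was resting on the basket. Its height fits the nested position. Its carrying bar lay straight along the basket, about 1–2 mm off centre.
3. **Dial:** I pressed it fully in (about 28 N at the wrist), turned it from about 0.38 to the green dot and let it rise. It came back out to its starting height, and the pointer measured 1.05 afterwards.

**Other things:** the networks found the can, jar, bottle, mug and tin where they started in at least one fixed camera, and the goggles case only in the scene camera. The vial was not found under its own name in the last check. Only a scene-camera detection labelled `bail_bar` sits where the vial stood.

**Checks that fell short:** the networks mislabelled a few objects. I had used up the picture views by the time the tray went in, so that placing, the dial and the final state were checked by measurement only. The tray's tilt was estimated only roughly, at 0.02 rad or less while it hung in the gripper.

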